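# Sweep the broken mortar into the dustpan

## Robot

A 6-joint arm with a two-finger parallel gripper is mounted at the origin on the work surface. World frame = base frame: x ahead of the robot, y to its left, z up, the work surface at z = 0. Lengths are in m, angles in rad, forces in N, time in s.
With the tool pointing down it reaches from about 0.325 to 0.775 m from the base axis. Payload 9.3 kg.
Tool frame: the origin (TCP) lies midway between the tips of the shut fingers; the grasp point (between the pads) lies 19 mm behind it; z points along the fingers, y is the line along which they close (so a half turn about z gives the same grasp; the last joint's range is limited). The gripper opens to 85 mm and grips with 20 to 120 N. Pads are 22 mm wide; open, the fingers measure 114 mm over their backs; the gripper's body (76 mm by 85 mm) begins 54 mm behind the grasp point. The pads swing forward as they close: fully open they stand 13 mm farther back than shut.
Start: joints at [-1.464, 0.259, 0.021, 1.334, 0, 1.418], TCP at [0.141, -0.532, 0.231] pointing down, gripper open.
Joint ranges: [-3.04, 3.04], [-0.91, 1.82], [-1.04, 1.36], [-1.92, 1.95], [-1.52, 1.45], [-3.14, 3.14]. Speed limits (rad/s): [2.22, 2.22, 2.79, 3.14, 3.14, 3.14].

## Interface

Orientations are given as a unit quaternion [w, x, y, z].
In Python, from rig import sensors, imaging, bot gives the robot as it stands.
- The arm moves only by the tool apply_moves, never from a script. Its argument "plan" is a list that holds one entry, the list of rows, each a list of 6 numbers: the shift along the world's x, y, z in mm, then the turn, a rotation vector about the world's x, y, z in rad. In form: [[[dx, dy, dz, rx, ry, rz], ...]]. A call has 1 to 5 rows; each row is the pose to reach, as a shift and turn from the pose commanded when the call began; what a row does not reach only later rows make up. A row lasts 1/8 s, in which the tool goes at most 62.5 mm and 10.7 degrees, less where a joint would pass 70% of its speed; a pose out of reach is approached as far as the arm can. A call with a gripper value outside its range is refused whole. "fingers" is the opening, from 0 (shut) to 1 (fully open), set as the call begins (left out, the last holds). The fingers move at their own pace and stop on an object; "newtons" is the grip in N (left out, the last holds). Time passes only in rows, so rows that repeat a pose let the fingers close. It gives the time, the measured TCP pose, the force, the opening and the grip force at its end, in the units of the state.
- sensors.observe(): the state, without advancing time (a new reading comes with each control period).
- imaging.grab_frame(name): name is "side" or "top"; returns (picture, depth): 420x560x3 uint8, red, green, blue; 420x560 float32, m along the optical axis (not along the pixel's ray), 0 where there is no reading.
- imaging.get_calibration(name): a dict with "fx", "fy", "cx", "cy" (pixels), "extrinsics" (4x4, takes a point from world to camera coordinates). Camera axes: x right, y down, z forward; pixel columns grow to the right and rows downward; lengths in m; the calibration is good to about 2 mm. A picture is of the moment at which its call begins. get_calibration takes no time and is no camera call.
- bot.finish_job(): hands the job in; it is judged then, once.
The state is a dict: "time": time; "qpos": joint angles; "qd": joint speeds; "joint_torque": joint torques, N m; "tcp_pos": TCP position; "orientation": TCP orientation; "ft_force": force on the tool from outside, world axes, zero at the start; "wrist_torque": the same for the moment, N m; "grip_width": opening from 0.0 (shut) to 1.0 (fully open); "gripper_force": force on a finger pad.
Only numpy, scipy, OpenCV 4.12 (cv2) and the standard library are available. Lean on these libraries where they do the work, as an engineer would, in place of code of your own. Each camera call takes 0.05 s, during which the arm holds its last target. There are 200 camera calls.

## Task

A porcelain mortar has broken on the lab bench and its edges are too sharp to pick up: using the fingers as a brush, sweep all three white shards along the bench, over the sloping lip and right onto the flat floor of the blue dustpan, never lifting a piece. Leave the two capped vials that stand among them, the pestle and the other glassware upright where they are.

Things in the scene. Friction and masses are not known exactly. Their poses are not given: they have to be found in the camera images.
- dustpan: blue dustpan flat on the bench, fixed; floor area 220 mm wide, 170 mm long, then a 110 mm handle. Origin: underside, middle of the pan without handle. Its x points from the open mouth (x = -85 mm) to the back wall and handle (x = +85 mm), y across, z up. Side walls at y = +-110 mm, 3 mm thick, 8 mm high at the mouth, 50 mm at the back; back wall 50 mm high
- pan_lip (a point): middle of the front edge of the dustpan's mouth, at bench level; axes as the dustpan's. From this edge a black sloping lip rises over 24 mm to the flat blue floor, which lies 3 mm above the bench and runs on to the back wall
- shard_a: white porcelain shard of the broken mortar, 40 x 37 mm in plan, 9 mm thick and slightly bowed (about 12 mm high in all), a five- or six-sided outline with straight edges, 20 to 36 g, lying loose on the bench hollow side down. Origin: bench level, about the middle of its outline; z up
- shard_b: white porcelain shard of the broken mortar, 36 x 34 mm in plan, 9 mm thick and slightly bowed (about 12 mm high in all), a five- or six-sided outline with straight edges, 20 to 36 g, lying loose on the bench hollow side down. Origin: bench level, about the middle of its outline; z up
- shard_c: white porcelain shard of the broken mortar, 42 x 32 mm in plan, 9 mm thick and slightly bowed (about 12 mm high in all), a five- or six-sided outline with straight edges, 20 to 36 g, lying loose on the bench hollow side down. Origin: bench level, about the middle of its outline; z up
- vial_green: squat amber glass sample vial, full and capped, 27 mm in diameter, 36 mm high, 30 g, standing loose on the bench among the shards. Origin: centre of its base; green cap
- vial_red: squat amber glass sample vial, full and capped, 27 mm in diameter, 36 mm high, 30 g, standing loose on the bench among the shards. Origin: centre of its base; red cap
- pestle: the mortar's white porcelain pestle, 134 mm long, up to 34 mm thick, lying loose on the bench along its own x. Origin: at bench level below its middle
- glass_dish: glass crystallising dish, 96 mm in diameter, 50 mm high, at the far side of the bench. Origin: centre of its base
- conical_flask: stoppered conical flask, 85 mm wide at the base, 147 mm high, at the far side. Origin: centre of its base
- wash_bottle: wash bottle with red cap, 52 mm in diameter, 150 mm high, at the far right. Origin: centre of its base
- round_flask: round flask on a cork ring 110 mm in diameter, 162 mm high in all, at the right. Origin: centre of the ring's underside
Things that resemble listed ones, but are neither listed nor needed, are in the scene too. What is shaped like the shard_c but pink or red is not meant. There is more than one size of the wash_bottle; the job needs the larger.

How it is judged:
At the end, for the whole second after the job is handed in: the middle of every shard is over the dustpan's flat floor, inside the walls, all at rest; vials, glassware and wash bottle upright within 20 mm of where they stood, the pestle within 30 mm; no shard ever raised more than 30 mm, or more than 18 mm while lying flat (x of shard_a in the frame of dustpan between -0.061 and 0.085 m and y of shard_a in the frame of dustpan between -0.11 and 0.11 m and z of shard_a in the frame of dustpan between -0.005 and 0.03 m and linear speed of each of shard_a, shard_b, shard_c below 0.02 m/s and x of shard_b in the frame of dustpan between -0.061 and 0.085 m and y of shard_b in the frame of dustpan between -0.11 and 0.11 m and z of shard_b in the frame of dustpan between -0.005 and 0.03 m and x of shard_c in the frame of dustpan between -0.061 and 0.085 m and y of shard_c in the frame of dustpan between -0.11 and 0.11 m and z of shard_c in the frame of dustpan between -0.005 and 0.03 m and distance of each of vial_green, vial_red, glass_dish, conical_flask, wash_bottle, round_flask from where it was at the start of the episode below 0.02 m and angle between each of vial_green, vial_red, glass_dish, conical_flask, wash_bottle, round_flask's own z axis and vertical below 0.3 rad and distance of pestle from where it was at the start of the episode below 0.03 m); the robot touches nothing.
It fails at once if a shard was lifted instead of being swept ((height (world z) of shard_a above 0.03 m or (height (world z) of shard_a above 0.018 m and angle between shard_a's own z axis and vertical below 0.5 rad)) or (height (world z) of shard_b above 0.03 m or (height (world z) of shard_b above 0.018 m and angle between shard_b's own z axis and vertical below 0.5 rad)) or (height (world z) of shard_c above 0.03 m or (height (world z) of shard_c above 0.018 m and angle between shard_c's own z axis and vertical below 0.5 rad))).
It fails at once if a vial, the pestle or other glassware was shifted or knocked over ((distance of vial_green from where it was at the start of the episode above 0.02 m or angle between vial_green's own z axis and vertical above 0.3 rad) or (distance of vial_red from where it was at the start of the episode above 0.02 m or angle between vial_red's own z axis and vertical above 0.3 rad) or distance of pestle from where it was at the start of the episode above 0.03 m or (distance of glass_dish from where it was at the start of the episode above 0.02 m or angle between glass_dish's own z axis and vertical above 0.3 rad) or (distance of conical_flask from where it was at the start of the episode above 0.02 m or angle between conical_flask's own z axis and vertical above 0.3 rad) or (distance of wash_bottle from where it was at the start of the episode above 0.02 m or angle between wash_bottle's own z axis and vertical above 0.3 rad) or (distance of round_flask from where it was at the start of the episode above 0.02 m or angle between round_flask's own z axis and vertical above 0.3 rad)).
It also fails if it takes over 72 s, if anything falls off the work surface, if the arm or the gripper's body presses on something with over 40 N, if the wrist force passes 120 N, or if a joint passes its speed limit or range.

## Working session

There is one attempt and no reset: what is moved stays moved. The work goes in short steps, Python scripts to look and compute and a tool call to move; the robot and the scene stay as the last step left them, time stands still between calls to the robot, and variables do not carry over. Pictures are saved under pics/ and viewed, at most 10 in all, crops included, and the job is handed in when it is done.

Besides the shell and the picture viewer there is one more tool, called after "Emit:" as a command line: name --argument value ..., lists and objects as JSON in quotes. apply_moves: Moves the arm, as the interface text tells. Its arguments: {"type":"object","properties":{"plan":{"type":"array"},"fingers":{"type":"number"},"newtons":{"type":"number"}},"required":["plan"]}

```bash
mkdir -p pics
cat > h.py <<'E'
import numpy as np, cv2
from rig import sensors, imaging, bot
def world(name,depth):
    c=imaging.get_calibration(name);v,u=np.mgrid[0:420,0:560]
    P=np.stack([(u-c["cx"])/c["fx"]*depth,(v-c["cy"])/c["fy"]*depth,depth,np.ones_like(depth)],-1)
    return (P@np.linalg.inv(np.array(c["extrinsics"])).T)[...,:3]
def grab(name,fn=None):
    p,d=imaging.grab_frame(name)
    if fn: cv2.imwrite("pics/"+fn,p[...,::-1])
    return p,d,world(name,d)
E
python3 - <<'E'
from h import *
for n in("top","side"):
    p,d,W=grab(n,n+"1.png"); np.savez(n+"1.npz",p=p,d=d,W=W)
    print(n,np.linalg.inv(np.array(imaging.get_calibration(n)["extrinsics"])).round(3))
print(sensors.observe())
E
```

```text
top [[ 0.004 -0.987  0.162  0.44 ]
 [-1.    -0.001  0.024 -0.14 ]
 [-0.023 -0.162 -0.987  0.907]
 [ 0.     0.     0.     1.   ]]
side [[-0.997 -0.05   0.058  0.514]
 [-0.076  0.532 -0.843  0.811]
 [ 0.012 -0.845 -0.534  0.649]
 [ 0.     0.     0.     1.   ]]
{'time': 0.1, 'qpos': array([-1.46359917e+00,  2.59150801e-01,  2.08343545e-02,  1.33368433e+00,
        1.74098794e-06,  1.41819769e+00]), 'qd': array([-0.0008085 ,  0.00046026,  0.00071999, -0.00124003,  0.00101899,
        0.00077149]), 'joint_torque': array([ 3.55812990e-03, -5.56694269e+01,  3.45070267e+01,  1.16046157e-02,
       -2.37108379e-04,  6.42229480e-06]), 'tcp_pos': array([ 0.14125592, -0.53129763,  0.23071722]), 'orientation': array([-6.02051522e-04,  9.91574944e-01,  1.29532879e-01,  1.45400821e-05]), 'ft_force': array([ 0.38245612, -0.24717023,  0.26443985]), 'wrist_torque': array([-0.01642373, -0.04832618,  0.0016534 ]), 'gripper_force': 0.0, 'grip_width': 1.0012916929206328}
```

View pics/top1.png

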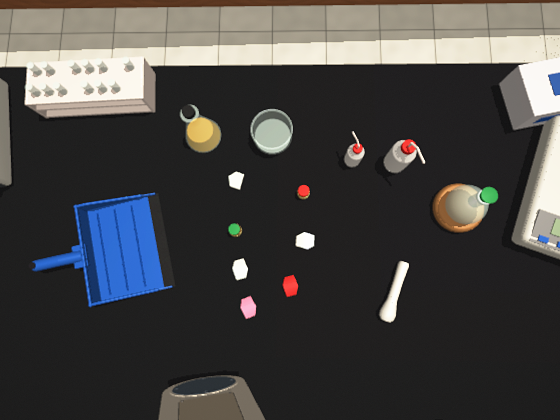

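View pics/side1.png

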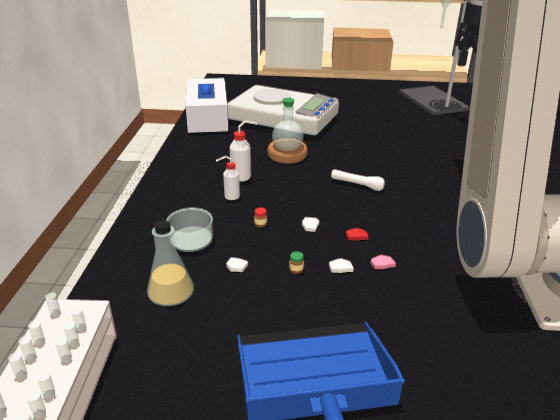

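The top picture shows three white shards at (236,180), (305,241) and (240,269). The red piece (290,286) and pink piece (248,307) are decoys. The vials are at (235,230) green and (304,192) red. The pan is on the left with its black lip at about x=160, facing right. I'll measure these and confirm with one enlarged crop.

Run:
```python
from h import *
z=np.load("top1.npz");p,d,W=z["p"],z["d"],z["W"]
hsv=cv2.cvtColor(p,cv2.COLOR_RGB2HSV);H,S,V=cv2.split(hsv)
def rep(nm,m,zmin=-.01,zmax=.2):
    n,l,st,c=cv2.connectedComponentsWithStats(m.astype(np.uint8))
    for i in range(1,n):
        if st[i,4]<25: continue
        q=W[(l==i)&(d>0)]; q=q[(q[:,2]>zmin)&(q[:,2]<zmax)]
        if len(q)<15: continue
        r=cv2.minAreaRect((q[:,:2]*1000).astype(np.float32))
        print(nm,c[i].round(),st[i,4],"mid",np.round(r[0]),"size",np.round(r[1]),round(r[2]),"z",np.percentile(q[:,2],[5,95]).round(3))
roi=np.zeros(S.shape,bool);roi[130:340,175:430]=1
rep("white",(S<60)&(V>150)&roi)
rep("red",((H<8)|(H>165))&(S>80)&(V>110)&roi)
rep("green",(H>45)&(H<85)&(S>100)&(V>60)&roi)
rep("blue",(H>100)&(H<125)&(S>120)&(V>60)&(np.arange(560)<200))
# pan floor corners
m=((H>100)&(H<125)&(S>120)&(W[...,2]<.012)&(d>0)&(np.arange(560)<200)&(np.arange(560)>70)).astype(np.uint8)
q=W[m>0];print("floor",cv2.boxPoints(cv2.minAreaRect((q[:,:2]*1000).astype(np.float32))).round(),np.median(q[:,2]))
# lip: dark px near mouth, brightness sample
for u,v in[(160,200),(155,197),(172,287),(150,195),(164,288)]: print(u,v,W[v,u].round(3),p[v,u])
cv2.imwrite("pics/crop1.png",cv2.resize(np.clip(p[150:330,140:380].astype(float)*1.3+15,0,255).astype(np.uint8)[...,::-1],None,fx=3.3,fy=3.3,interpolation=2))
```

```text
white [272. 139.] 721 mid [751. -92.] size [92. 60.] 90 z [0.002 0.05 ]
white [356. 138.] 29 mid [ 742. -276.] size [20. 64.] 77 z [-0.001  0.108]
white [405. 153.] 340 mid [ 704. -395.] size [70. 83.] 39 z [0.083 0.147]
white [355. 154.] 130 mid [ 706. -277.] size [35. 30.] 68 z [0.06  0.073]
white [236. 180.] 201 mid [660.  -5.] size [36. 38.] 75 z [0.002 0.013]
white [305. 240.] 257 mid [ 519. -167.] size [41. 35.] 80 z [0.001 0.014]
white [240. 269.] 255 mid [455. -22.] size [43. 34.] 20 z [0.001 0.014]
white [394. 293.] 672 mid [ 409. -359.] size [ 35. 134.] 75 z [0.02  0.033]
red [408. 146.] 156 mid [ 720. -393.] size [28. 77.] 48 z [0.111 0.124]
red [357. 148.] 82 mid [ 724. -283.] size [20. 53.] 71 z [0.078 0.09 ]
red [303. 190.] 112 mid [ 629. -162.] size [28. 25.] 69 z [0.026 0.039]
red [290. 285.] 264 mid [ 418. -134.] size [46. 31.] 0 z [-0.     0.014]
red [247. 306.] 124 mid [372. -41.] size [44. 34.] 26 z [-0.001  0.013]
green [233. 229.] 116 mid [543.  -7.] size [33. 24.] 66 z [0.    0.038]
blue [113. 249.] 8482 mid [494. 306.] size [240. 307.] 14 z [0.001 0.054]
floor [[363. 339.]
 [413. 128.]
 [647. 184.]
 [596. 395.]] 0.0032792965522878137
160 200 [0.612 0.169 0.   ] [29 29 29]
155 197 [0.619 0.181 0.   ] [48 47 44]
172 287 [ 0.414  0.131 -0.   ] [25 41 74]
150 195 [0.624 0.192 0.003] [ 32  60 110]
164 288 [0.412 0.145 0.013] [ 63 111 192]
```

View pics/crop1.png

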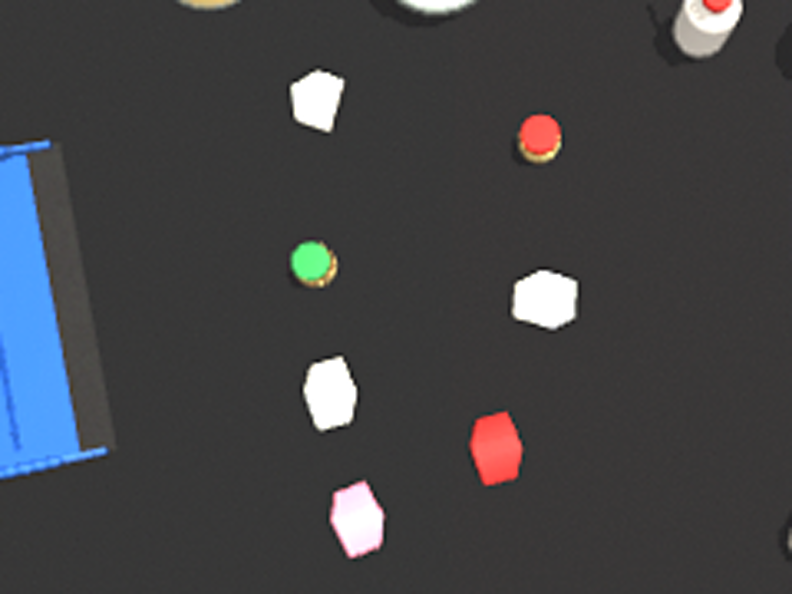

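The crop confirms it: the white shards are at crop (318,100), (545,298) and (330,393), while the red piece (497,448) and pink piece (357,520) are decoys. The sizes match the shards, and the pan mouth middle is at about (520,151) mm, facing -y and turned 13°. I'll sweep the near shard first (455,-22), then the far one, then the right one. The fingers stay narrowly open so they push at two points.

Emit:
apply_moves --plan '[[[31,46,0,0,0,0.14],[62,93,0,0,0,0.28],[93,139,0,0,0,0.42],[124,186,0,0,0,0.56],[155,232,0,0,0,0.7]]]' --fingers 0.2

```text
time: 0.72
tcp_pos: [0.2969, -0.2979, 0.2311]
orientation: [-0.0, 0.886, 0.464, 0.0]
ft_force: [1.5, -0.2, 0.5]
grip_width: 0.199
gripper_force: 0.0
```

Emit:
apply_moves --plan '[[[31,46,0,0,0,0.14],[62,93,-20,0,0,0.28],[93,139,-60,0,0,0.42],[124,186,-100,0,0,0.546],[155,227,-130,0,0,0.546]]]'

```text
time: 1.35
tcp_pos: [0.4469, -0.0773, 0.105]
orientation: [0.0, 0.729, 0.684, -0.0]
ft_force: [1.2, -0.7, 0.3]
grip_width: 0.202
gripper_force: 0.0
```

Run:
```python
from h import *
s=sensors.observe();print(s["time"],s["tcp_pos"],s["orientation"],s["grip_width"],s["qpos"])
```

```text
1.35 [ 0.44689696 -0.07734667  0.10499935] [ 4.84206230e-05  7.29133155e-01  6.84371856e-01 -4.67230271e-05] 0.20180441686296144 [-3.56680850e-01  1.73698845e-01 -4.29884543e-01  9.67167696e-01
 -1.26741970e-04  1.27742808e+00]
```

Emit:
apply_moves --plan '[[[0,0,-50,0,0,0],[0,0,-85,0,0,0],[0,0,-97,0,0,0],[0,0,-97,0,0,0]]]'

```text
time: 1.85
tcp_pos: [0.4464, -0.0791, 0.0091]
orientation: [-0.0, 0.73, 0.684, -0.0]
ft_force: [0.1, 0.0, 0.2]
grip_width: 0.198
gripper_force: 0.0
```

Run:
```python
from h import *
a=grab("top")[0][160:340,60:320];b=grab("side")[0][200:410,200:440]
a=cv2.resize(a,(390*1,270));b=cv2.resize(b,(390,341))
c=np.vstack([a,b])[:600];cv2.imwrite("pics/c2.png",c[...,::-1]);s=sensors.observe();print(s["tcp_pos"],s["ft_force"])
```

```text
[ 0.44722388 -0.07948658  0.01026381] [-0.32442605 -0.61972462  0.11970261]
```

View pics/c2.png

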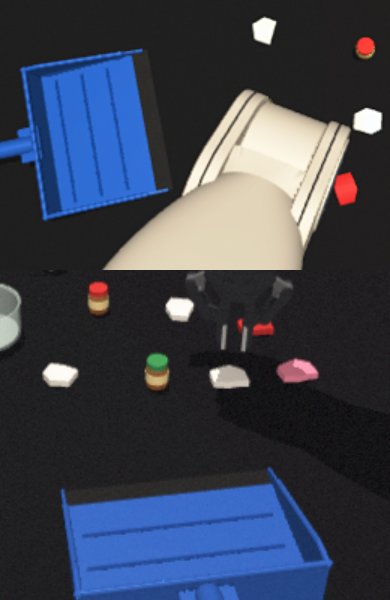

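The fingers stand behind the near shard, which is at (230,377) in the lower half, and are in line with it. The green vial (157,370) is well clear. I'll start pushing.

Emit:
apply_moves --plan '[[[5,8,-5,0,0,0],[6,25,-5,0,0,0],[7,45,-5,0,0,0],[8,65,-5,0,0,0],[9,85,-5,0,0,0]]]'

```text
time: 2.58
tcp_pos: [0.4555, 0.0076, 0.0045]
orientation: [0.0, 0.73, 0.684, 0.0]
ft_force: [0.0, 0.2, -0.5]
grip_width: 0.199
gripper_force: 0.1
```

Emit:
apply_moves --plan '[[[1,20,0,0,0,0],[2,40,0,0,0,0],[3,60,0,0,0,0],[3,70,0,0,0,0],[3,70,0,0,0,0]]]'

```text
time: 3.2
tcp_pos: [0.4583, 0.0768, 0.0043]
orientation: [0.0, 0.729, 0.684, 0.0]
ft_force: [0.4, -0.5, -0.6]
grip_width: 0.201
gripper_force: 0.0
```

```bash
cat >> h.py <<'E'
def pan(x,y):
    r=np.array([x,y])-[520,151]; return np.round([r@[-.23,.973],r@[.973,.23]])
def shards(fn=None):
    for n in("top","side"):
        p,d,W=grab(n,fn and n+fn);hsv=cv2.cvtColor(p,cv2.COLOR_RGB2HSV);H,S,V=cv2.split(hsv)
        m=(S<70)&(V>125)&(d>0)&(W[...,2]<.025)&(W[...,2]>-.01)&(W[...,0]>.38)&(W[...,0]<.7)&(W[...,1]>-.25)&(W[...,1]<.35)
        k,l,st,c=cv2.connectedComponentsWithStats(m.astype(np.uint8))
        for i in range(1,k):
            if st[i,4]<60: continue
            q=W[l==i];r=cv2.minAreaRect((q[:,:2]*1000).astype(np.float32))
            print(n,c[i].round(),st[i,4],"mid",np.round(r[0]),"size",np.round(r[1]),"z",np.percentile(q[:,2],[5,95]).round(3),"u,v",pan(*r[0]))
    s=sensors.observe();print("tcp",(s["tcp_pos"]*1000).round(),"q",s["orientation"].round(3),s["ft_force"].round(1),s["time"])
E
python3 -c "
from h import *
shards()"
```

```text
top [236. 180.] 209 mid [660.  -5.] size [36. 38.] z [0.001 0.013] u,v [-184.  101.]
top [305. 240.] 261 mid [ 520. -167.] size [41. 35.] z [0.    0.014] u,v [-309.  -73.]
side [310. 224.] 200 mid [ 518. -172.] size [63. 35.] z [-0.     0.012] u,v [-314.  -77.]
side [236. 264.] 246 mid [657. -11.] size [41. 49.] z [0.001 0.012] u,v [-189.   96.]
side [338. 308.] 370 mid [462. 104.] size [42. 37.] z [0.004 0.014] u,v [-32. -67.]
tcp [458.  76.   4.] q [ 0.     0.73   0.684 -0.   ] [ 0.6 -0.1  1. ] 3.3
```

Emit:
apply_moves --plan '[[[1,20,0,0,0,0],[2,38,3,0,0,0],[3,56,5,0,0,0],[4,74,5,0,0,0],[5,90,5,0,0,0]]]'

```text
time: 3.92
tcp_pos: [0.4636, 0.1665, 0.0091]
orientation: [0.0, 0.73, 0.684, -0.0]
ft_force: [-0.3, 0.2, -0.4]
grip_width: 0.2
gripper_force: 0.1
```

Emit:
apply_moves --plan '[[[1,16,0,0,0,0],[1,28,0,0,0,0],[1,36,0,0,0,0],[1,36,0,0,0,0]]]'

```text
time: 4.42
tcp_pos: [0.4644, 0.2024, 0.0091]
orientation: [-0.0, 0.729, 0.684, -0.0]
ft_force: [0.1, -1.3, -0.5]
grip_width: 0.201
gripper_force: 0.0
```

```bash
python3 -c "
from h import *
shards()"
```

```text
top [236. 180.] 211 mid [660.  -5.] size [36. 39.] z [0.001 0.014] u,v [-184.  101.]
top [305. 240.] 262 mid [ 519. -167.] size [41. 35.] z [-0.     0.014] u,v [-309.  -74.]
side [310. 224.] 198 mid [ 518. -171.] size [62. 35.] z [-0.     0.012] u,v [-313.  -76.]
side [236. 264.] 246 mid [657. -12.] size [41. 53.] z [0.    0.012] u,v [-190.   96.]
side [335. 362.] 519 mid [468. 224.] size [43. 47.] z [0.006 0.017] u,v [ 83. -34.]
tcp [464. 202.   9.] q [ 0.     0.73   0.684 -0.   ] [-0.2 -0.5  1. ] 4.525
```

Emit:
apply_moves --plan '[[[-1,-15,5,0,0,0],[10,-30,55,0,0,0],[40,-65,95,0,0,0.13],[78,-110,95,0,0,0.26],[116,-155,95,0,0,0.4]]]'

```text
time: 5.15
tcp_pos: [0.5814, 0.0443, 0.1055]
orientation: [0.001, 0.578, 0.816, 0.0]
ft_force: [0.9, 1.0, 0.2]
grip_width: 0.2
gripper_force: 0.0
```

Emit:
apply_moves --plan '[[[38,-45,0,0,0,0.12],[76,-80,0,0,0,0.12],[99,-95,-40,0,0,0.12],[99,-95,-80,0,0,0.12],[99,-95,-98,0,0,0.12]]]'

```text
time: 5.78
tcp_pos: [0.6779, -0.0494, 0.0039]
orientation: [-0.002, 0.53, 0.848, -0.001]
ft_force: [0.4, -0.4, 0.2]
grip_width: 0.207
gripper_force: 0.0
```

```bash
python3 -c "
from h import *
shards()"
```

```text
top [305. 240.] 257 mid [ 520. -167.] size [41. 35.] z [0.    0.014] u,v [-309.  -73.]
side [310. 224.] 199 mid [ 518. -171.] size [62. 35.] z [-0.     0.012] u,v [-313.  -76.]
side [236. 265.] 232 mid [659.  -3.] size [35. 38.] z [0.002 0.012] u,v [-182.   99.]
side [335. 362.] 493 mid [468. 224.] size [43. 46.] z [0.005 0.015] u,v [ 83. -34.]
tcp [678. -49.   5.] q [-0.002  0.53   0.848 -0.001] [-0.6  0.5 -0.6] 5.875
```

Emit:
apply_moves --plan '[[[-8,18,0,0,0,0],[-16,36,0,0,0,0],[-25,54,0,0,0,0],[-34,72,0,0,0,0],[-42,90,0,0,0,0]]]'

```text
time: 6.5
tcp_pos: [0.6374, 0.0433, 0.007]
orientation: [0.001, 0.529, 0.848, 0.0]
ft_force: [0.8, -2.8, 5.5]
grip_width: 0.201
gripper_force: 2.6
```

Emit:
apply_moves --plan '[[[-8,17,0,0,0,0],[-15,32,0,0,0,0],[-19,40,0,0,0,0],[-19,40,0,0,0,0]]]'

```text
time: 7.0
tcp_pos: [0.6184, 0.0835, 0.0068]
orientation: [0.0, 0.529, 0.849, 0.0]
ft_force: [2.1, -0.5, 3.4]
grip_width: 0.198
gripper_force: 1.5
```

```bash
python3 -c "
from h import *
shards()"
```

```text
top [305. 240.] 260 mid [ 520. -167.] size [41. 36.] z [0.001 0.014] u,v [-309.  -73.]
side [310. 224.] 199 mid [ 518. -171.] size [62. 35.] z [-0.     0.012] u,v [-313.  -76.]
side [255. 304.] 316 mid [608. 103.] size [44. 42.] z [0.002 0.015] u,v [-67.  75.]
side [334. 362.] 491 mid [468. 224.] size [47. 43.] z [0.004 0.015] u,v [ 83. -34.]
tcp [619.  83.   6.] q [0.    0.529 0.849 0.   ] [1.3 0.6 2.4] 7.1
```

```bash
python3 -c "
from h import *
p=grab('side')[0]
cv2.imwrite('pics/c3.png',cv2.resize(p[235:345,190:330],None,fx=5,fy=5,interpolation=2)[...,::-1])"
```

```text
(no output)
```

View pics/c3.png

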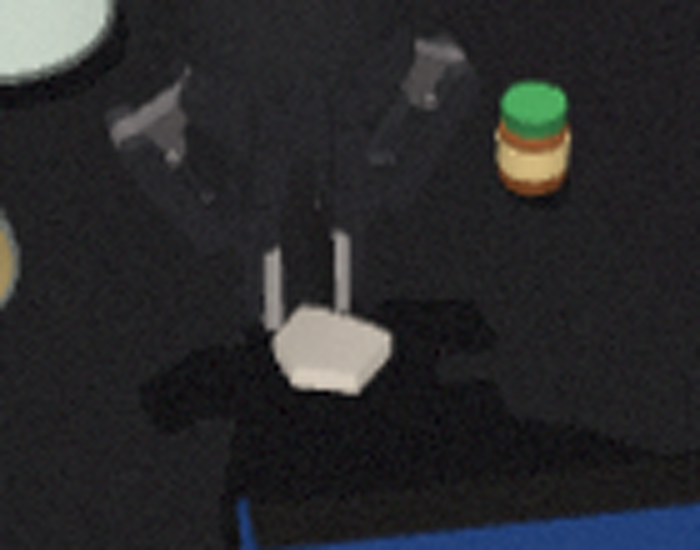

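The shard lies flat at crop (332,350), in front of the fingers and slightly right of their centre. The 3 N upward force suggests a tip is riding on its edge, so I'll back off, lower and re-centre.

Emit:
apply_moves --plan '[[[7,-15,0,0,0,0],[9,-20,0,0,0,0],[3,-22,0,0,0,0],[3,-22,0,0,0,0]]]'

```text
time: 7.65
tcp_pos: [0.6206, 0.0597, 0.0059]
orientation: [-0.001, 0.53, 0.848, -0.0]
ft_force: [-0.7, -0.0, 0.3]
grip_width: 0.199
gripper_force: 0.0
```

```bash
python3 -c "
from h import *
shards()"
```

```text
top [186. 204.] 114 mid [602. 108.] size [35. 22.] z [0.006 0.013] u,v [-61.  70.]
top [305. 240.] 263 mid [ 519. -167.] size [41. 35.] z [0.001 0.013] u,v [-309.  -74.]
side [310. 224.] 199 mid [ 518. -171.] size [61. 35.] z [0.    0.012] u,v [-313.  -76.]
side [256. 305.] 290 mid [607. 104.] size [43. 39.] z [0.002 0.012] u,v [-65.  73.]
side [335. 362.] 489 mid [468. 224.] size [43. 46.] z [0.004 0.015] u,v [ 83. -34.]
tcp [621.  60.   6.] q [-0.     0.529  0.848 -0.   ] [-0. -0.  0.] 7.75
```

Emit:
apply_moves --plan '[[[4,3,-3,0,0,0],[0,15,-3,0,0,0],[-8,33,-3,0,0,0],[-16,51,-3,0,0,0],[-23,65,-3,0,0,0]]]'

```text
time: 8.38
tcp_pos: [0.5976, 0.1267, 0.0032]
orientation: [-0.0, 0.529, 0.849, 0.0]
ft_force: [-0.0, 0.2, 0.9]
grip_width: 0.198
gripper_force: 0.0
```

Emit:
apply_moves --plan '[[[-7,15,1,0,0,0],[-14,30,4,0,0,0],[-20,43,5,0,0,0],[-20,43,5,0,0,0]]]'

```text
time: 8.88
tcp_pos: [0.5781, 0.169, 0.0083]
orientation: [0.0, 0.529, 0.849, 0.0]
ft_force: [0.2, 0.6, 0.2]
grip_width: 0.199
gripper_force: 0.0
```

```bash
python3 -c "
from h import *
shards()"
```

```text
top [305. 240.] 263 mid [ 520. -167.] size [41. 35.] z [0.    0.014] u,v [-309.  -73.]
top [129. 262.] 248 mid [469. 229.] size [41. 37.] z [0.007 0.017] u,v [ 88. -32.]
side [310. 224.] 199 mid [ 518. -172.] size [35. 65.] z [-0.001  0.012] u,v [-314.  -76.]
side [276. 341.] 383 mid [564. 193.] size [40. 36.] z [0.006 0.015] u,v [31. 53.]
side [334. 363.] 481 mid [468. 227.] size [43. 43.] z [0.006 0.015] u,v [ 86. -33.]
tcp [579. 168.   8.] q [ 0.     0.529  0.848 -0.   ] [-0.2 -0.1 -0.2] 8.975
```

Emit:
apply_moves --plan '[[[-6,12,1,0,0,0],[-12,26,1,0,0,0],[-16,36,1,0,0,0],[-9,20,3,0,0,0],[-3,5,50,0,0,0]]]'

```text
time: 9.6
tcp_pos: [0.5738, 0.1722, 0.0559]
orientation: [-0.002, 0.529, 0.849, -0.002]
ft_force: [1.4, -0.2, -0.3]
grip_width: 0.201
gripper_force: 0.0
```

Emit:
apply_moves --plan '[[[-5,-40,40,0,0,-0.05],[-10,-95,50,0,0,-0.1],[-15,-150,50,0,0,-0.15],[-20,-205,50,0,0,-0.2],[-26,-260,50,0,0,-0.25]]]'

```text
time: 10.22
tcp_pos: [0.5493, -0.0895, 0.1085]
orientation: [0.0, 0.632, 0.775, 0.0]
ft_force: [1.5, 0.8, -0.1]
grip_width: 0.198
gripper_force: 0.0
```

```bash
python3 -c "
from h import *
shards()"
```

```text
top [141. 216.] 924 mid [563. 214.] size [ 49. 316.] z [-0.002  0.015] u,v [51. 56.]
top [305. 240.] 259 mid [ 519. -167.] size [41. 35.] z [0.    0.014] u,v [-309.  -74.]
top [ 80. 293.] 89 mid [400. 336.] size [12. 45.] z [-0.002  0.002] u,v [208. -74.]
side [310. 224.] 199 mid [ 518. -172.] size [63. 35.] z [-0.001  0.012] u,v [-314.  -76.]
side [283. 358.] 419 mid [548. 224.] size [39. 46.] z [0.004 0.015] u,v [64. 44.]
side [335. 362.] 493 mid [468. 224.] size [46. 43.] z [0.004 0.015] u,v [ 83. -34.]
tcp [549. -92. 108.] q [ 0.001  0.634  0.774 -0.   ] [-0.1  0.6  0.3] 10.325
```

Emit:
apply_moves --plan '[[[-8,-50,0,0,0,0],[-15,-95,-10,0,0,0],[-20,-122,-45,0,0,0],[-20,-122,-90,0,0,0],[-20,-122,-105,0,0,0]]]'

```text
time: 10.95
tcp_pos: [0.5281, -0.2087, 0.001]
orientation: [-0.002, 0.631, 0.776, -0.0]
ft_force: [-0.8, 0.3, 0.1]
grip_width: 0.201
gripper_force: 0.0
```

Emit:
apply_moves --plan '[[[-3,15,0,0,0,0],[-6,30,0,0,0,0],[-10,48,0,0,0,0],[-14,66,0,0,0,0],[-15,74,0,0,0,0]]]'

```text
time: 11.58
tcp_pos: [0.5143, -0.1334, 0.0037]
orientation: [0.0, 0.63, 0.776, 0.0]
ft_force: [0.7, -2.1, 0.6]
grip_width: 0.2
gripper_force: 0.3
```

```bash
python3 -c "
from h import *
shards()"
```

```text
top [132. 226.] 225 mid [550. 228.] size [35. 38.] z [0.003 0.016] u,v [68. 47.]
top [129. 262.] 262 mid [468. 229.] size [42. 37.] z [0.005 0.017] u,v [ 88. -32.]
side [312. 239.] 243 mid [ 511. -102.] size [35. 47.] z [0.002 0.016] u,v [-244.  -67.]
side [283. 358.] 421 mid [549. 225.] size [44. 40.] z [0.004 0.015] u,v [66. 45.]
side [335. 362.] 495 mid [468. 224.] size [43. 47.] z [0.004 0.015] u,v [ 83. -34.]
tcp [ 514. -134.    3.] q [0.    0.63  0.776 0.   ] [ 0.4 -0.7  0.2] 11.675
```

Emit:
apply_moves --plan '[[[-4,18,0,0,0,0],[-8,36,0,0,0,0],[-12,54,0,0,0,0],[-16,72,0,0,0,0],[-18,84,0,0,0,0]]]'

```text
time: 12.3
tcp_pos: [0.496, -0.0496, 0.0032]
orientation: [-0.0, 0.631, 0.776, -0.0]
ft_force: [0.1, -0.2, -0.1]
grip_width: 0.201
gripper_force: 0.1
```

```bash
python3 -c "
from h import *
shards()"
```

```text
top [132. 226.] 225 mid [550. 229.] size [36. 38.] z [0.003 0.016] u,v [69. 47.]
top [129. 262.] 252 mid [468. 230.] size [41. 38.] z [0.007 0.017] u,v [ 88. -32.]
side [320. 264.] 287 mid [492. -18.] size [36. 47.] z [0.002 0.016] u,v [-158.  -66.]
side [283. 358.] 419 mid [548. 224.] size [45. 39.] z [0.004 0.015] u,v [65. 44.]
side [335. 362.] 493 mid [468. 224.] size [47. 43.] z [0.004 0.015] u,v [ 83. -34.]
tcp [496. -50.   3.] q [-0.     0.63   0.776  0.   ] [ 0.8 -0.2  0.6] 12.4
```

Emit:
apply_moves --plan '[[[-4,18,0,0,0,0],[-8,36,0,0,0,0],[-12,54,0,0,0,0],[-16,72,0,0,0,0],[-20,90,0,0,0,0]]]'

```text
time: 13.02
tcp_pos: [0.4761, 0.0403, 0.0031]
orientation: [-0.0, 0.631, 0.776, -0.0]
ft_force: [0.6, 0.3, 0.6]
grip_width: 0.2
gripper_force: 0.1
```

Emit:
apply_moves --plan '[[[-4,18,0,0,0,0],[-8,36,0,0,0,0],[-10,44,0,0,0,0],[-10,44,0,0,0,0]]]'

```text
time: 13.52
tcp_pos: [0.4663, 0.0836, 0.0032]
orientation: [0.0, 0.631, 0.776, -0.0]
ft_force: [0.0, 0.0, 0.2]
grip_width: 0.198
gripper_force: 0.0
```

```bash
python3 -c "
from h import *
shards()"
```

```text
side [336. 312.] 383 mid [463. 115.] size [35. 48.] z [0.003 0.014] u,v [-22. -64.]
side [283. 358.] 419 mid [548. 225.] size [45. 39.] z [0.004 0.015] u,v [65. 44.]
side [335. 362.] 492 mid [468. 225.] size [44. 45.] z [0.004 0.015] u,v [ 84. -34.]
tcp [467.  83.   3.] q [ 0.     0.631  0.776 -0.   ] [-0.   0.5  0.4] 13.625
```

Emit:
apply_moves --plan '[[[-4,17,1,0,0,0],[-8,34,4,0,0,0],[-11,51,5,0,0,0],[-15,68,5,0,0,0],[-17,78,5,0,0,0]]]'

```text
time: 14.25
tcp_pos: [0.45, 0.162, 0.009]
orientation: [0.001, 0.631, 0.776, 0.0]
ft_force: [1.0, -5.1, 9.4]
grip_width: 0.2
gripper_force: 4.9
```

Emit:
apply_moves --plan '[[[0,2,0,0,0,0],[4,-20,2,0,0,0],[8,-35,50,0,0,0],[8,-70,110,0,0,0],[8,-130,130,0,0,0]]]'

```text
time: 14.88
tcp_pos: [0.4585, 0.0374, 0.1387]
orientation: [0.002, 0.63, 0.777, 0.001]
ft_force: [1.4, -0.1, -0.1]
grip_width: 0.2
gripper_force: 0.0
```

```bash
python3 -c "
from h import *
shards('9.png')"
```

```text
side [341. 354.] 916 mid [459. 204.] size [93. 50.] z [0.005 0.015] u,v [ 66. -47.]
side [283. 358.] 421 mid [548. 225.] size [45. 39.] z [0.004 0.015] u,v [65. 44.]
tcp [459.  34. 139.] q [0.002 0.633 0.775 0.001] [ 0.7  0.6 -1. ] 14.975
```

View pics/side9.png

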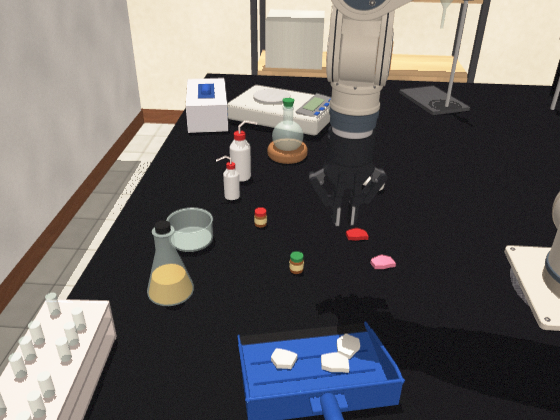

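All three shards are on the blue floor, at (284,359), (335,363) and (348,345). The vials stand at (297,263) and (260,218), and the rest of the glassware looks unmoved. I'll check the third shard and the vial positions by number.

Run:
```python
from h import *
p,d,W=grab("side");hsv=cv2.cvtColor(p,cv2.COLOR_RGB2HSV);H,S,V=cv2.split(hsv)
print(p[345,348],W[345,348])
w=(S<70)&(V>125)&(d>0);
q=W[330:353,336:365][w[330:353,336:365]]*1000;q=q[(q[:,2]<30)]
print(q[:,:2].min(0),q[:,:2].max(0),q.mean(0),"uv mean",pan(*q.mean(0)[:2]), "u min",(( q[:,:2]-[520,151])@[-.23,.973]).min())
z=np.load("side1.npz")
for n,a in(("b",(z["p"],z["W"])),("a",(p,W))):
    h=cv2.cvtColor(a[0],cv2.COLOR_RGB2HSV)
    for y,x in((slice(250,280),slice(285,310)),(slice(205,232),slice(250,272))):
        m=(h[y,x,1]>110)&(h[y,x,2]>70)&(a[1][y,x,2]>.01);print(n,(a[1][y,x][m].mean(0)*1000).round(1))
```

```text
[186 176 166] [0.44650668 0.19702791 0.01476851]
[426.78186839 160.66234522] [464.87045525 211.04528633] [446.8457017  192.54332385  12.65941132] uv mean [ 57. -62.] u min 26.764711769314122
b [539.9   8.4  38.8]
b [ 626.2 -147.3   35.3]
a [540.4   3.4  34.9]
a [ 626.3 -147.6   35.1]
```

```bash
python3 -c "
from rig import bot
print(bot.finish_job())"
```

```text
the job is handed in; nothing more can be done
None
```

I swept all three white shards onto the dustpan's flat floor and handed the job in at about 15 s. The last pictures show the vials and glassware upright with no visible shift. The pestle was partly hidden and I didn't re-measure it, and the hand-in returned no verdict.

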